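# Lay out the tube fittings in the job trays

### The job

Pick the four stainless tube fittings out of the things on the welding table and lay them out for the next job: stand the short ferrule, tube end down as it is, in the middle of the blue tray and set the tall ferrule upright on top of it, flange to flange with the rims in line; lay the elbow flat in the middle of the yellow tray and the tube clamp flat in the middle of the green tray. Leave the two bolts standing where they are.

Things in the scene. Friction and masses are not known exactly. Their poses are not given: they have to be found in the camera images.
- tall_ferrule_mid (a point): Centre, half-way up, of the tall ferrule: grey stainless, loose, 55 mm high, standing on its flange, a round foot 44 mm in diameter, about 6 mm thick at the rim and sloping in to the tube 13 mm above the bottom; from there to the top a round tube 24 mm in diameter, good to grip. z is its axis, up; yaw has no meaning. About 90 g.
- short_ferrule_mid (a point): Centre, half-way up, of the short ferrule: grey stainless, loose, 30 mm high, standing on its tube end (24 mm in diameter up to 15 mm above the bottom), flange at the top: 46 mm in diameter, its rim the top 7 mm (23 to 30 mm above the bottom), the top face flat with a bore. Grip it by the flange rim. z is its axis, up; yaw has no meaning. About 60 g.
- elbow_mid (a point): Centre, half-way up, of the pipe elbow: grey stainless bent tube, 34 mm outside diameter, loose, lying flat, 62 by 62 by 34 mm high over all. The point is on the tube in mid-bend; the open ends are near (-20, -20) and (20, 20) mm in its frame, the hollow side looks to (-1, +1). Grip across mid-bend along the (1, -1) line, about 36 mm wide. z up. About 140 g.
- tube_clamp_mid (a point): Centre of the ring, half-way up, of the tube clamp: grey stainless clamp ring lying flat, loose, 14 mm high, 54 mm outside and about 30 mm inside diameter, with a screw and a brass wing nut on its -y side reaching 46 mm from the ring centre (over all 54 by 73 mm). z up. Grip the ring across its outside along x: 54 mm wide there and clear of the screw. About 100 g.
- blue_tray_mid (a point): Middle of the floor of the blue job tray: square, 120 mm outside, fixed to the thin dark work mat (its top is at z = 0), with a small pull tab on its -x side. The point is on the top face of the floor, 3 mm above the mat; the lip round the edge is 4 mm thick and its top is 7 mm above the mat. z up, x and y along the sides.
- yellow_tray_mid (a point): Middle of the floor of the yellow job tray: square, 120 mm outside, fixed to the thin dark work mat (its top is at z = 0), with a small pull tab on its -x side. The point is on the top face of the floor, 3 mm above the mat; the lip round the edge is 4 mm thick and its top is 7 mm above the mat. z up, x and y along the sides.
- green_tray_mid (a point): Middle of the floor of the green job tray: square, 120 mm outside, fixed to the thin dark work mat (its top is at z = 0), with a small pull tab on its -x side. The point is on the top face of the floor, 3 mm above the mat; the lip round the edge is 4 mm thick and its top is 7 mm above the mat. z up, x and y along the sides.
- small_bolt_mid (a point): Centre, half-way up, of the smaller grey hex bolt, 56 mm high, standing on its 19 mm head, thread up (10 mm thick), loose, z up, easily tipped. Not a fitting: leave it where it stands.
- big_bolt_mid (a point): Centre, half-way up, of the larger grey hex bolt, 68 mm high, standing on its 22 mm head, thread up (12 mm thick), loose, z up, easily tipped. Not a fitting: leave it where it stands.
There are look-alikes about, which are no part of the job. What is shaped like the part that bears elbow_mid but orange or red is not meant.

How it is judged:
By the outcome, as a careful person would: the job done as asked, in the order asked, and still so for the second after the job is handed in, with the robot touching nothing.
It also fails if it takes over 104 s, if anything falls off the work surface, if the arm or the gripper's body presses on something with over 40 N, if the wrist force passes 120 N, or if a joint passes its speed limit or range.

### The arm

A 6-joint arm with a two-finger parallel gripper is mounted at the origin on a cart in front of the work surface, level with it; the furniture and walls round the work are solid. World frame = base frame: x ahead of the robot, y to its left, z up, the work surface at z = 0. Lengths are in m, angles in rad, forces in N, time in s.
With the tool pointing down it reaches from about 0.375 to 0.975 m from the base axis. Payload 3.8 kg.
Tool frame: the origin (TCP) lies at the very end of the fingers, on their centre line; the grasp point (between the pads) lies bot.grasp_offset behind it (bot.grasp_offset is the distance from the TCP to the grasp point, in m); y points along the fingers, x is the direction in which the jaws open and shut, and the axes are right-handed (so a half turn about y gives the same grasp; the last joint's range is limited). The gripper opens to 85 mm and grips with 20 to 120 N. Pads are 22 mm wide; open, the fingers measure 114 mm over their backs; the gripper's body (76 mm by 85 mm) begins 54 mm behind the grasp point. The pads swing forward as they close: fully open they stand 13 mm farther back than shut.
Start: joints at [-1.221, 0.264, 1.604, -0, 1.274, -0.037], TCP at [0.255, -0.625, 0.231] pointing down, gripper open.
Joint ranges: [-2.63, 2.63], [-0.94, 2.18], [0.31, 2.57], [-1.31, 4.45], [0, 2.66], [-2.55, 2.55]. Speed limits (rad/s): [2.57, 2.57, 3.14, 3.14, 3.14, 3.14].

### API

Orientations are given as a rotation vector (axis times angle).
In Python, from workcell import sensors, read_camera, job, bot gives the robot as it stands.
- The arm moves only by the tool arm_command, never from a script. Its argument "deltas" is a list of rows, each a list of 4 numbers: the shift along the tool's x, y, z in m, then the turn about the tool's y in rad. A call has 1 to 20 rows; each row shifts and turns the commanded pose from where the row before left it, along the tool's axes as they then stand; what a row does not reach is not made up. A row lasts 1/8 s, in which the tool goes at most 62.5 mm and 10.7 degrees, less where a joint would pass 70% of its speed; a pose out of reach is approached as far as the arm can. A call is refused whole if a number of a shift passes 0.0625 or a number of a turn 0.188, either way. A call with a gripper value outside its range is refused whole. "fingers" is the finger opening in m, from 0 to 0.0854, set as the call begins (left out, the last holds). The fingers move at their own pace and stop on an object; "newtons" is the grip in N (left out, the last holds). Time passes only in rows, so rows that do not move let the fingers close. It gives the time, the measured TCP pose, the force and the opening at its end, in the units of the state.
- sensors.read_state(): the state, without advancing time (a new reading comes with each control period).
- read_camera(name): name is "scene" or "top"; returns a dict with "color" (480x640x3 uint8, red, green, blue), "vfov" (degrees; the focal length in pixels is half the picture's height over the tangent of half this angle, whatever the lens; pixels are square), "cx", "cy" (the principal point, pixels), "R" (3x3) and "t" (3): a world point X has camera coordinates R X + t. Camera axes: x right, y down, z forward; pixel columns grow to the right and rows downward; lengths in m; the calibration is good to about 2 mm. A picture is of the moment at which its call begins. There is no depth.
- job.finish_job(): hands the job in, once; it reports no verdict.
The state is a dict: "time": time; "q": joint angles; "joint_vel": joint speeds; "joint_torque": joint torques, N m; "tool_pos": TCP position; "tcp_rot": TCP orientation; "wrist_force": force on the tool from outside, world axes, zero at the start; "torque": the same for the moment, N m; "width": opening from 0.0 (shut) to 1.0 (fully open).
Only numpy, scipy, OpenCV 4.12 (cv2) and the standard library are available. Lean on these libraries where they do the work, as an engineer would, in place of code of your own. Each camera call takes 0.05 s, during which the arm holds its last target.

## Working session

There is one attempt and no reset: what is moved stays moved. The work goes in short steps, Python scripts to look and compute and a tool call to move; the robot and the scene stay as the last step left them, time stands still between calls to the robot, and variables do not carry over. Pictures are saved under pics/ and viewed, and the job is handed in when it is done.

Besides the shell and the picture viewer there is one more tool, called after "Call:" as a command line: name --pt "numbers of a row" for each row, then --argument value for the rest. arm_command: Moves the arm, as the interface text tells. Its arguments: {"type":"object","properties":{"deltas":{"type":"array"},"fingers":{"type":"number"},"newtons":{"type":"number"}},"required":["deltas"]}

```bash
ls; mkdir -p pics
cat > h.py <<'E'
import numpy as np, cv2
from workcell import sensors, read_camera, job, bot
def snap(name,fn):
    c=read_camera(name); cv2.imwrite(fn,c["color"][:,:,::-1]); 
    import pickle; pickle.dump(c,open(fn[:-4]+'.pkl','wb')); return c
def load(fn):
    import pickle; return pickle.load(open(fn[:-4]+'.pkl','rb'))
def f(c): return c["color"].shape[0]/2/np.tan(np.radians(c["vfov"])/2)
def proj(c,X):
    p=np.array(c["R"])@np.array(X)+np.array(c["t"]); return p[:2]/p[2]*f(c)+[c["cx"],c["cy"]]
def back(c,uv,z):
    R=np.array(c["R"]);t=np.array(c["t"]); o=-R.T@t
    d=R.T@np.array([(uv[0]-c["cx"])/f(c),(uv[1]-c["cy"])/f(c),1]); return o+d*(z-o[2])/d[2]
def crop(c,u,v,w,h,s,fn):
    im=c["color"][v:v+h,u:u+w,::-1]; cv2.imwrite(fn,cv2.resize(im,None,fx=s,fy=s,interpolation=cv2.INTER_CUBIC))
E
python3 - <<'E'
from h import *
for n in("scene","top"):
    c=snap(n,f"pics/{n}0.png"); print(n,c["vfov"],c["cx"],c["cy"],c["R"],c["t"],{k for k in c})
s=sensors.read_state(); print(s); print(bot.grasp_offset)
E
```

```text
pics
scene 49.44438115009729 317.2378992999385 240.43900938562706 [[ 0.61185112 -0.79092668 -0.00855542]
 [-0.43477398 -0.32726068 -0.83897082]
 [ 0.66076455  0.51704491 -0.54410915]] [-0.32700841  0.25980203  0.78767737] {'vfov', 'color', 'R', 'cy', 'cx', 't'}
top 42.297284182421095 315.8718412402343 237.53848038915035 [[ 0.02330324 -0.99970237  0.00722023]
 [-0.9986174  -0.02361714 -0.04696288]
 [ 0.04711943 -0.00611586 -0.99887054]] [-0.01627073  0.50194176  1.63955673] {'vfov', 'color', 'R', 'cy', 'cx', 't'}
{'time': 0.1, 'q': array([-1.22093874e+00,  2.64732437e-01,  1.60526045e+00, -1.61713813e-05,
        1.27368976e+00, -3.68490403e-02]), 'joint_vel': array([ 0.0007001 , -0.00176093, -0.00321025,  0.00151143,  0.00018877,
        0.00156689]), 'joint_torque': array([ 5.68306746e-05, -5.16706467e+01, -3.68589306e+01, -9.13040481e-05,
        6.28424110e-03,  1.33038651e-05]), 'tool_pos': array([ 0.25436554, -0.62451667,  0.23003728]), 'tcp_rot': array([-1.36644308,  0.92103176, -0.91823158]), 'wrist_force': array([-0.86903907,  0.24032695, -0.40804755]), 'torque': array([-0.00524485,  0.00754953,  0.0152258 ]), 'width': 1.0015692528553077}
0.0187
```

View pics/scene0.png

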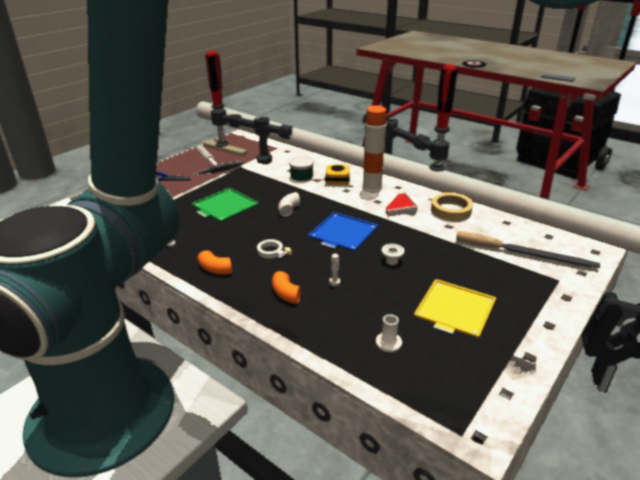

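View pics/top0.png

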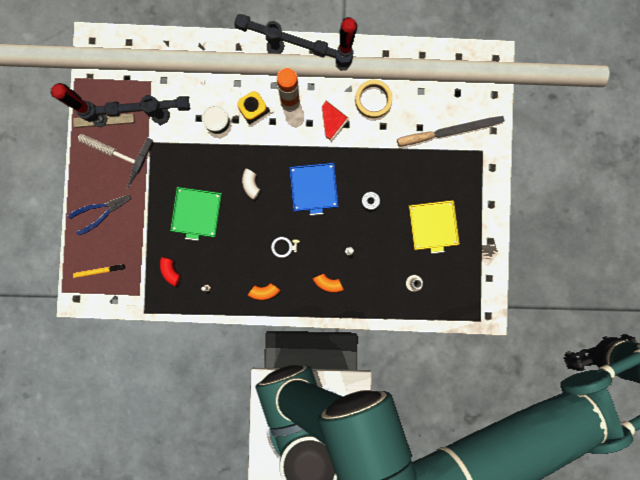

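Top picture. Elbow-shaped things: grey (250,183), red (170,271), orange (263,291) and (328,282). The grey one is the target. Round things: short ferrule (371,200), tall ferrule (415,283), clamp ring (283,246), with the tape roll (374,98) outside the mat. Bolts are at (207,288) and (349,250). Next, close crops.

Run:
```python
from h import *
c=load("pics/top0.png"); s=load("pics/scene0.png")
def tile(c,L,fn):
    out=[]
    for u,v in L:
        im=c["color"][v-24:v+24,u-32:u+32,::-1]; im=cv2.resize(im,(384,288),interpolation=cv2.INTER_NEAREST)
        for k in range(0,64,8):
            cv2.putText(im,str(u-32+k),(k*6,8),0,.3,(0,255,255),1); cv2.line(im,(k*6,10),(k*6,14),(0,255,255),1)
        for k in range(0,48,8):
            cv2.putText(im,str(v-24+k),(0,k*6+4),0,.3,(0,255,255),1)
        out.append(im)
    cv2.imwrite(fn,np.vstack([np.hstack(out[:2]),np.hstack(out[2:4])]))
tile(c,[(250,183),(371,200),(290,246),(415,283)],"pics/t1.png")
tile(s,[(289,204),(392,254),(272,248),(390,333)],"pics/t2.png")
tile(c,[(207,288),(349,250),(315,190),(435,226)],"pics/t3.png")
# trays by colour
hsv=cv2.cvtColor(c["color"],cv2.COLOR_RGB2HSV)
for n,lo,hi in(("blue",100,125),("yellow",22,35),("green",50,80)):
    m=cv2.inRange(hsv,(lo,120,60),(hi,255,255)); 
    m[:150]=0
    m=cv2.morphologyEx(m,cv2.MORPH_OPEN,np.ones((17,17)))
    ct=max(cv2.findContours(m,0,2)[0],key=cv2.contourArea); r=cv2.minAreaRect(ct)
    print(n,r,back(c,r[0],.006), [back(c,p,.006)[:2].round(4) for p in cv2.boxPoints(r)])
```

```text
blue ((313.5, 186.5), (45.0, 45.0), 90.0) [0.63928779 0.0050318  0.006     ] [array([0.6985, 0.0669]), array([ 0.7015, -0.054 ]), array([ 0.5802, -0.0566]), array([0.5773, 0.0638])]
yellow ((434.0, 225.5), (45.0, 44.0), 90.0) [ 0.54219794 -0.31996285  0.006     ] [array([ 0.6012, -0.26  ]), array([ 0.6041, -0.3782]), array([ 0.4833, -0.3797]), array([ 0.4806, -0.262 ])]
green ((195.5, 212.5), (45.0, 45.0), 90.0) [0.56182832 0.3186639  0.006     ] [array([0.6208, 0.3807]), array([0.6237, 0.2605]), array([0.5031, 0.2568]), array([0.5002, 0.3766])]
```

View pics/t1.png

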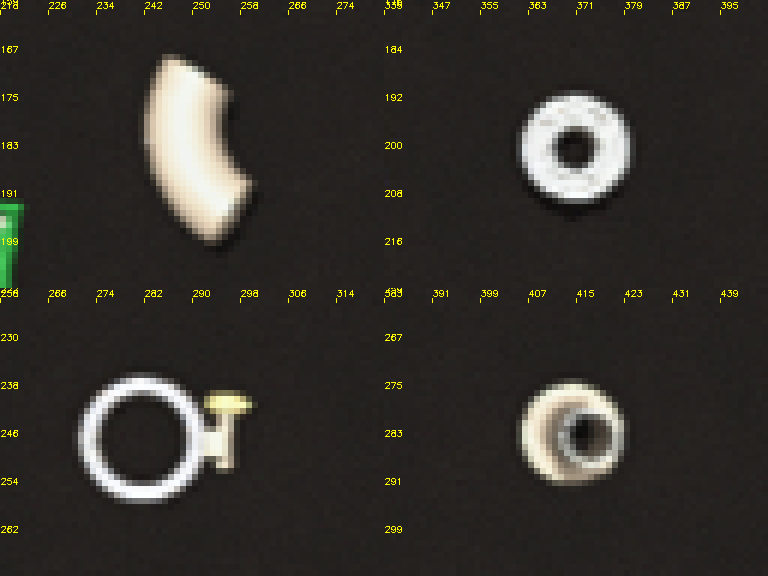

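View pics/t2.png

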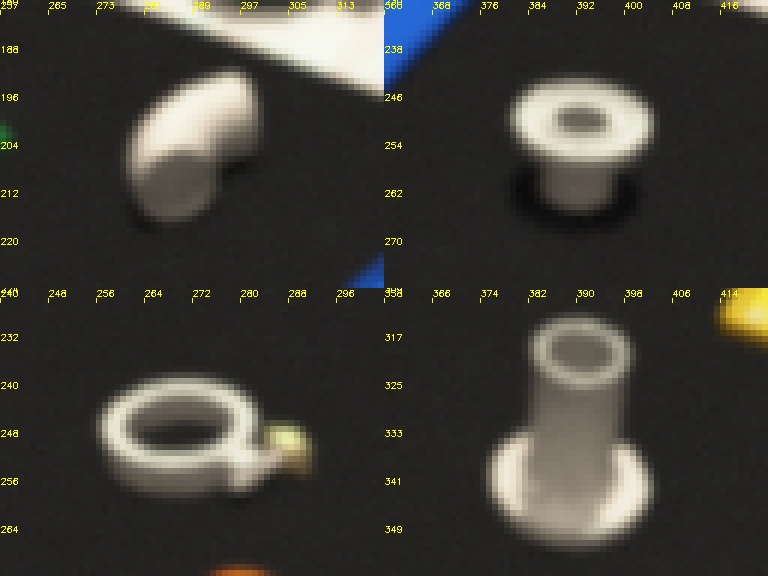

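View pics/t3.png

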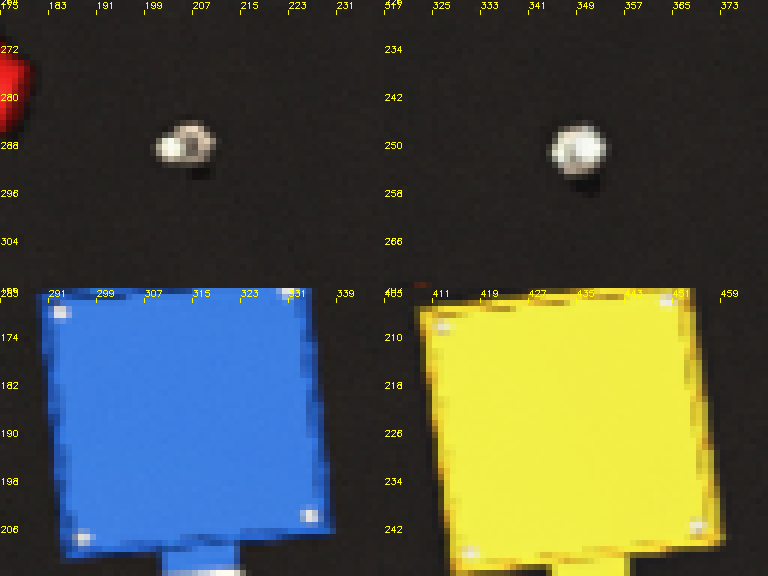

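```bash
cat > m.py <<'E'
from h import *
def blob(c,u,v,w=22,h=22,th=75,K=8,satmax=None):
    im=c["color"][v-h:v+h,u-w:u+w]; big=cv2.resize(im,None,fx=K,fy=K,interpolation=cv2.INTER_CUBIC)
    m=(big.max(2)>th).astype(np.uint8)
    if satmax is not None:
        m&=(cv2.cvtColor(big,cv2.COLOR_RGB2HSV)[:,:,1]<satmax).astype(np.uint8)
    cs=cv2.findContours(m,0,1)[0]; ct=max(cs,key=cv2.contourArea)
    P=(ct[:,0,:]+.5)/K-.5+[u-w,v-h]
    return P
def fitcircle(c,P,z):
    X=np.array([back(c,p,z)[:2] for p in P])
    A=np.c_[2*X,np.ones(len(X))]; s=np.linalg.lstsq(A,(X**2).sum(1),rcond=None)[0]
    return s[:2],np.sqrt(s[2]+s[0]**2+s[1]**2)
E
python3 - <<'E'
from m import *
c=load("pics/top0.png"); s=load("pics/scene0.png")
P=blob(c,371,200); print("short top",fitcircle(c,P,.03))
P=blob(c,415,283); print("tall top flange",fitcircle(c,P,.005))
print(" tube top guess", back(c,(417.3,283.7),.055))
P=blob(c,283,246,w=14,h=14); P=P[P[:,0]<287]; print("clamp top",fitcircle(c,P,.014))
print("nut", back(c,(295,239.5),.007))
P=blob(s,392,250,w=16,h=10,th=110); 
P=P[(P[:,1]<252)]; print("short scene",fitcircle(s,P,.03))
print("tall tube top scene", back(s,(389.8,319.3),.055))
# trays
for cam,c_ in(("top",c),("scene",s)):
  hsv=cv2.cvtColor(cv2.resize(c_["color"],None,fx=4,fy=4,interpolation=cv2.INTER_CUBIC),cv2.COLOR_RGB2HSV)
  for n,lo,hi in(("blue",100,125),("yellow",20,35),("green",50,80)):
    m=cv2.inRange(hsv,(lo,120,40),(hi,255,255)); m[:150*4]=0
    m=cv2.morphologyEx(m,cv2.MORPH_OPEN,np.ones((75,75) if cam=="top" else (9,9)))
    ct=max(cv2.findContours(m,0,1)[0],key=cv2.contourArea)[:,0,:]
    X=np.array([back(c_,(p+.5)/4-.5,.006)[:2] for p in ct])
    best=cv2.minAreaRect((X*1000).astype(np.float32)); print(cam,n,best)
for n,c_,z,q in(("elbow",c,.017,(0,0)),):
    P=blob(c,250,183); X=np.array([back(c,p,.017)[:2] for p in P]); print(n,X.min(0),X.max(0),cv2.minAreaRect((X*1000).astype(np.float32)))
    np.save("elb.npy",X)
E
```

```text
short top (array([ 0.60371203, -0.1461903 ]), np.float64(0.024454941037959196))
tall top flange (array([ 0.3880192 , -0.26860232]), np.float64(0.023369691757270397))
 tube top guess [ 0.38686964 -0.26925213  0.055     ]
clamp top (array([0.47555893, 0.08706608]), np.float64(0.028439706763150902))
nut [0.49585845 0.05104878 0.007     ]
short scene (array([ 0.60601042, -0.14526295]), np.float64(0.02456549845674508))
tall tube top scene [ 0.3882668  -0.26783182  0.055     ]
top blue ((638.0418090820312, 4.986167907714844), (123.29785919189453, 121.3958511352539), 1.4041171073913574)
top yellow ((543.3095703125, -319.3155822753906), (124.77839660644531, 121.61227416992188), 1.347549319267273)
top green ((562.593994140625, 318.6977844238281), (122.66436004638672, 119.65662384033203), 1.3870888948440552)
scene blue ((637.7412719726562, 5.24591064453125), (139.0205078125, 128.9701690673828), 6.891328811645508)
scene yellow ((543.32568359375, -319.621337890625), (137.5283966064453, 126.44188690185547), 8.256941795349121)
scene green ((561.1290283203125, 319.5779113769531), (134.0576171875, 135.510498046875), 83.69367980957031)
elbow [0.60099368 0.14803856] [0.68357189 0.19776889] ((642.8500366210938, 174.72853088378906), (85.73677062988281, 43.10490417480469), 15.862504005432129)
```

```bash
cat > p.py <<'E'
from h import *
from scipy.spatial.transform import Rotation as Ro
def st():
    s=sensors.read_state(); R=Ro.from_rotvec(s["tcp_rot"]).as_matrix(); return s,np.array(s["tool_pos"]),R
def plan(pos,yaw):
    """yaw: wanted world direction angle(deg) of tool x (mod 180)"""
    s,p,R=st(); a=np.degrees(np.arctan2(R[1,0],R[0,0]))
    d=R.T@(np.array(pos)-p)
    t=(yaw-a+90)%180-90   # world ccw; tool y is down -> negative turn
    print("t",round(s["time"],2),"tcp",p.round(4),"xyaw",a.round(1),"ydir",R[:,1].round(3),"q6",round(s["q"][5],2),"w",round(s["width"]*85.4,1),"F",np.round(s["wrist_force"],1))
    print(" tool shift",d.round(4),"turn about y",round(-np.radians(t),4),"(alt",round(-np.radians(t+(180 if t<0 else -180)),3),")")
    return d
E
python3 - <<'E'
from p import *
c=load("pics/top0.png")
print("bolts",back(c,(203,288.3),.056),back(c,(351.2,250),.068))
plan([.605,-.1457,.231],0)
plan([.388,-.2685,.231],0)
E
```

```text
bolts [0.36228939 0.28356233 0.056     ] [ 0.46963244 -0.09565219  0.068     ]
t 0.1 tcp [ 0.2544 -0.6245  0.23  ] xyaw -67.8 ydir [-0.001  0.002 -1.   ] q6 -0.04 w 85.5 F [-0.9  0.2 -0.4]
 tool shift [-3.112e-01 -3.000e-04  5.053e-01] turn about y -1.1841 (alt 1.958 )
t 0.1 tcp [ 0.2544 -0.6245  0.23  ] xyaw -67.8 ydir [-0.001  0.002 -1.   ] q6 -0.04 w 85.5 F [-0.9  0.2 -0.4]
 tool shift [-0.2793 -0.0004  0.258 ] turn about y -1.1841 (alt 1.958 )
```

Call:
arm_command --pt "-0.0239 0 0.0389 0" --pt "-0.0239 0 0.0389 0" --pt "-0.0239 0 0.0389 0" --pt "-0.0239 0 0.0389 0" --pt "-0.0239 0 0.0389 0" --pt "-0.0239 0 0.0389 0" --pt "-0.0239 0 0.0389 0" --pt "-0.0239 0 0.0389 0" --pt "-0.0239 0 0.0389 0" --pt "-0.0239 0 0.0389 0" --pt "-0.0239 0 0.0389 0" --pt "-0.0239 0 0.0389 0" --pt "-0.0244 0 0.0385 0" --pt "0 0 0 -0.169" --pt "0 0 0 -0.169" --pt "0 0 0 -0.169" --pt "0 0 0 -0.169" --pt "0 0 0 -0.169" --pt "0 0 0 -0.169" --pt "0 0 0 -0.169" --fingers 0.066

```text
time: 2.6
tool_pos: [0.6048, -0.1462, 0.2306]
tcp_rot: [-1.57, -0.003, 0.005]
wrist_force: [0.5, 0.3, -0.4]
width: 0.774
```

Run:
```python
from p import *
plan([.605,-.1457,.1],0)
s=snap("scene","pics/s1.png"); crop(s,330,120,160,160,4,"pics/s1c.png")
plan([.605,-.1457,.1],0); p=st()[1]; print(proj(s,p))
```

```text
t 2.6 tcp [ 0.6048 -0.1462  0.2306] xyaw 0.3 ydir [-0.001  0.    -1.   ] q6 -0.28 w 66.1 F [ 0.5  0.3 -0.4]
 tool shift [0.0004 0.1306 0.0004] turn about y 0.0046 (alt -3.137 )
t 2.65 tcp [ 0.6048 -0.1462  0.2306] xyaw 0.5 ydir [-0.001  0.    -1.   ] q6 -0.29 w 65.9 F [-0.9  0.2  0.1]
 tool shift [0.0004 0.1306 0.0004] turn about y 0.0095 (alt -3.132 )
[400.04142691 161.8178769 ]
```

View pics/s1c.png

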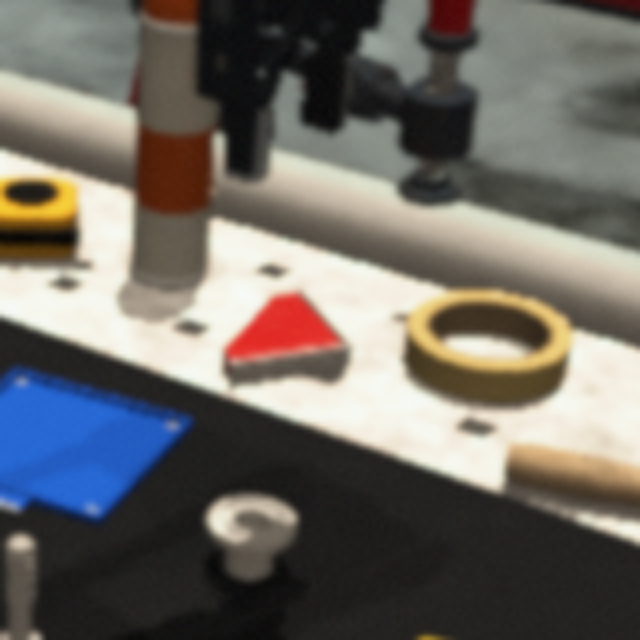

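The crop shows the fingers straddling above the short ferrule (scene px ~(392,250)). The tips lie about 6 mm behind the TCP, as expected. Going down.

Call:
arm_command --pt "0.0004 0.03 0.0004 0" --pt "0 0.04 0 0" --pt "0 0.04 0 0" --pt "0 0.04 0 0" --pt "0 0.035 0 0" --pt "0 0.02 0 0" --pt "0 0.012 0 0" --pt "0 0.0066 0 0" --pt "0 0 0 0"

```text
time: 3.78
tool_pos: [0.6061, -0.146, 0.0082]
tcp_rot: [-1.571, 0.0, -0.002]
wrist_force: [-0.4, -0.8, 0.2]
width: 0.772
```

Call:
arm_command --pt "0 0 0 0" --pt "0 0 0 0" --pt "0 0 0 0" --pt "0 0 0 0" --pt "0 0 0 0" --pt "0 0 0 0" --fingers 0.03 --newtons 30

```text
time: 4.53
tool_pos: [0.6064, -0.1462, 0.0092]
tcp_rot: [-1.571, -0.0, -0.002]
wrist_force: [-2.9, 0.7, 5.4]
width: 0.504
```

Run:
```python
from p import *
s=snap("scene","pics/s2.png"); crop(s,340,190,100,100,6,"pics/s2c.png")
plan([.6379,.0051,.18],0)
```

```text
t 4.58 tcp [ 0.6064 -0.1462  0.0092] xyaw -0.1 ydir [ 0.002 -0.001 -1.   ] q6 -0.28 w 42.9 F [-1.5  1.2  5.9]
 tool shift [ 0.0316 -0.1708  0.1512] turn about y -0.001 (alt 3.141 )
```

View pics/s2c.png

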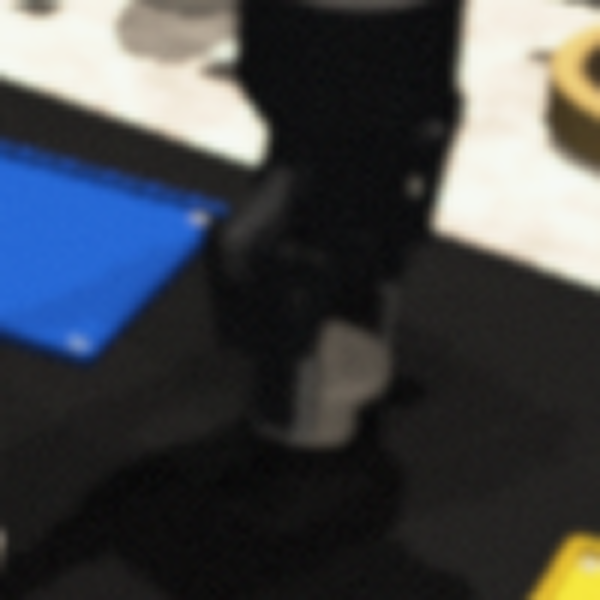

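Width reads 42.9 instead of 46 mm, so I'll lift a little and look before carrying on.

Call:
arm_command --pt "0 -0.005 0 0" --pt "0 -0.01 0 0" --pt "0 -0.02 0 0" --pt "0 -0.03 0 0" --pt "0 0 0 0"

```text
time: 5.2
tool_pos: [0.6088, -0.1468, 0.0772]
tcp_rot: [-1.573, -0.005, -0.007]
wrist_force: [-0.6, -0.8, -0.5]
width: 0.502
```

Run:
```python
from p import *
s=snap("scene","pics/s3.png"); crop(s,340,170,100,100,6,"pics/s3c.png")
plan([.6379,.0051,.18],0)
```

```text
t 5.25 tcp [ 0.6074 -0.1464  0.0753] xyaw -0.1 ydir [ 0.005 -0.001 -1.   ] q6 -0.28 w 42.9 F [ 0.3  0.6 -1.3]
 tool shift [ 0.0309 -0.1048  0.1514] turn about y -0.001 (alt 3.141 )
```

View pics/s3c.png

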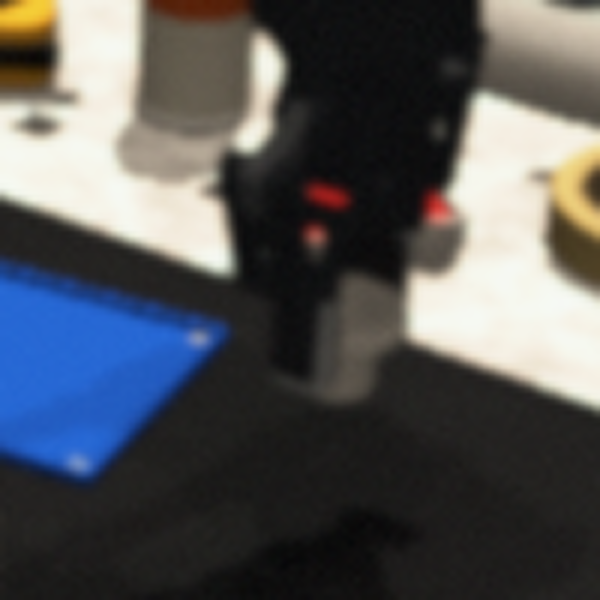

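```bash
cat >> p.py <<'E'
def overlay(c,rings,u,v,w,h,k,fn):
    im=c["color"][v:v+h,u:u+w,::-1].astype(np.float32); im=np.clip(im*1.8,0,255).astype(np.uint8)
    im=cv2.resize(im,None,fx=k,fy=k,interpolation=cv2.INTER_CUBIC)
    for x,y,z,r in rings:
        P=np.array([proj(c,[x+r*np.cos(a),y+r*np.sin(a),z]) for a in np.linspace(0,6.283,60)])
        cv2.polylines(im,[((P-[u,v]+.5)*k).astype(int)],True,(0,255,0),1)
    cv2.imwrite(fn,im)
E
python3 - <<'E'
from p import *
s=load("pics/s3.png"); x,y,z=.6075,-.1464,.0755-.0085
overlay(s,[(x,y,z+.03,.023),(x,y,z+.023,.023),(x,y,z,.012)],360,190,75,75,8,"pics/o3.png")
E
```

```text
(no output)
```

View pics/o3.png

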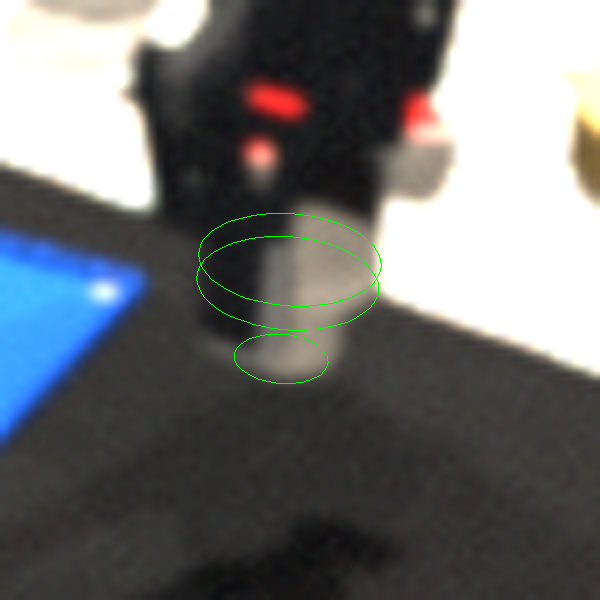

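The overlay fits an upright ferrule centred in the pads. Carrying it to the blue tray.

Call:
arm_command --pt "0.0051 0 0.025 0" --pt "0.0051 0 0.0252 0" --pt "0.0051 0 0.0252 0" --pt "0.0051 0 0.0252 0" --pt "0.0051 0 0.0252 0" --pt "0.0051 0 0.0252 0" --pt "0 0 0 0" --pt "0 0 0 0"

```text
time: 6.25
tool_pos: [0.6356, 0.0047, 0.0718]
tcp_rot: [-1.571, 0.002, 0.001]
wrist_force: [-1.0, -0.5, -1.2]
width: 0.501
```

Run:
```python
from p import *
plan([.638,.0052,.012],0)
```

```text
t 6.25 tcp [0.6356 0.0047 0.0718] xyaw -0.0 ydir [-0.002 -0.    -1.   ] q6 -0.03 w 42.8 F [-1.  -0.5 -1.2]
 tool shift [0.0025 0.0598 0.0005] turn about y -0.0006 (alt 3.141 )
```

Call:
arm_command --pt "0.0025 0.02 0.0005 0" --pt "0 0.02 0 0" --pt "0 0.012 0 0" --pt "0 0.005 0 0" --pt "0 0.003 0 0" --pt "0 0 0 0" --pt "0 0 0 0"

```text
time: 7.12
tool_pos: [0.6395, 0.0056, 0.0134]
tcp_rot: [-1.571, -0.0, -0.002]
wrist_force: [0.1, -1.0, -1.4]
width: 0.504
```

Call:
arm_command --pt "0 0 0 0" --pt "0 0 0 0" --pt "0 0 0 0" --pt "0 0 0 0" --fingers 0.062

```text
time: 7.62
tool_pos: [0.6389, 0.0056, 0.0127]
tcp_rot: [-1.571, 0.001, -0.001]
wrist_force: [-0.2, -0.1, -0.4]
width: 0.731
```

Call:
arm_command --pt "0 -0.02 0 0" --pt "0 -0.04 0 0" --pt "0 -0.04 0 0" --pt "0 0 0 0"

```text
time: 8.12
tool_pos: [0.643, 0.0055, 0.1193]
tcp_rot: [-1.571, -0.008, -0.009]
wrist_force: [-0.0, -1.0, -0.3]
width: 0.729
```

Run:
```python
from p import *
plan([.388,-.2685,.18],0)
s=snap("scene","pics/s4.png"); crop(s,290,180,100,90,6,"pics/s4c.png")
```

```text
t 8.12 tcp [0.643  0.0055 0.1193] xyaw -0.1 ydir [ 0.011 -0.    -1.   ] q6 -0.03 w 62.3 F [-0.  -1.  -0.3]
 tool shift [-0.2541 -0.0633 -0.2742] turn about y -0.001 (alt 3.141 )
```

View pics/s4c.png

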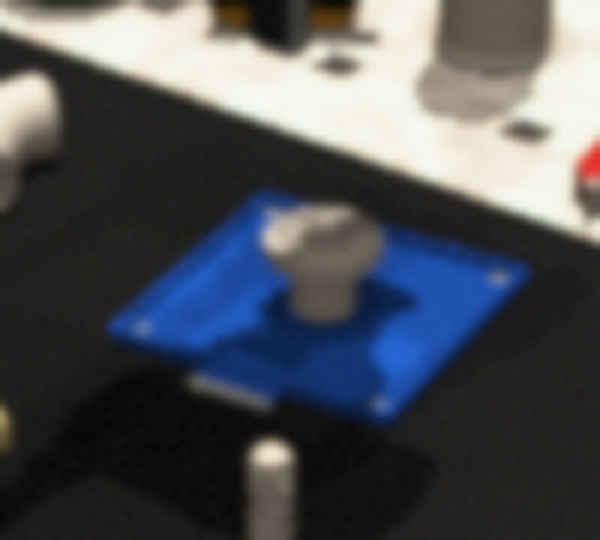

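Call:
arm_command --pt "0 -0.04 0 0" --pt "-0.025 0 -0.0274 0" --pt "-0.025 0 -0.0274 0" --pt "-0.025 0 -0.0274 0" --pt "-0.025 0 -0.0274 0" --pt "-0.025 0 -0.0274 0" --pt "-0.025 0 -0.0274 0" --pt "-0.025 0 -0.0274 0" --pt "-0.025 0 -0.0274 0" --pt "-0.025 0 -0.0274 0" --pt "-0.025 0 -0.0271 0" --pt "0 0 0 0" --pt "0 0 0 0"

```text
time: 9.8
tool_pos: [0.3883, -0.2674, 0.1522]
tcp_rot: [-1.57, 0.002, -0.001]
wrist_force: [-0.4, 0.5, -1.0]
width: 0.731
```

Run:
```python
from p import *
from m import *
plan([.388,-.2685,.02],0)
c=snap("top","pics/p4.png"); crop(c,270,150,100,90,6,"pics/p4c.png")
for th in (90,110,130):
  try: P=blob(c,313,188,w=16,h=16,th=th,satmax=90); print(len(P),fitcircle(c,P,.033))
  except Exception as e: print(e)
```

```text
t 9.8 tcp [ 0.3883 -0.2674  0.1522] xyaw -0.1 ydir [-0.001  0.001 -1.   ] q6 -0.65 w 62.4 F [-0.4  0.5 -1. ]
 tool shift [-0.0002  0.1322 -0.0012] turn about y -0.0018 (alt 3.14 )
405 (array([0.63929394, 0.00524432]), np.float64(0.023519605342041592))
406 (array([0.6393027 , 0.00524016]), np.float64(0.023514813780800923))
407 (array([0.6393442 , 0.00522063]), np.float64(0.023491456694174667))
```

View pics/p4c.png

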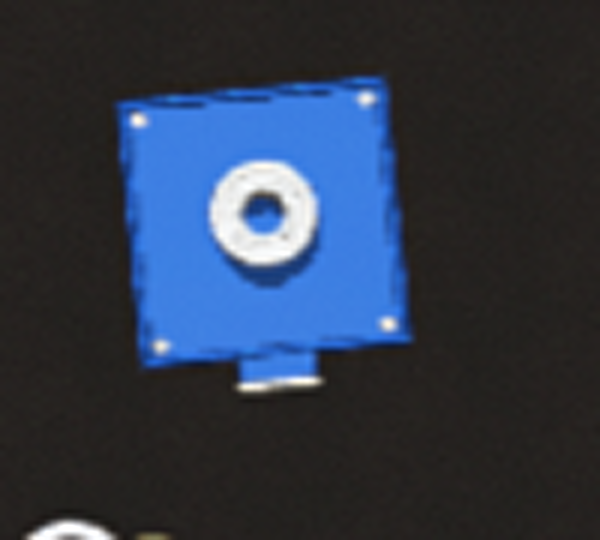

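Short ferrule stands centred in the blue tray, top px ~(314,185). Now the tall ferrule: grip once to centre it, then grip again at 90°.

Call:
arm_command --pt "0 0.03 -0.001 0" --pt "0 0.035 0 0" --pt "0 0.03 0 0" --pt "0 0.02 0 0" --pt "0 0.01 0 0" --pt "0 0.005 0 0" --pt "0 0 0 0" --fingers 0.055

```text
time: 10.72
tool_pos: [0.389, -0.2689, 0.023]
tcp_rot: [-1.571, 0.0, -0.001]
wrist_force: [-0.1, 0.1, -1.0]
width: 0.647
```

Call:
arm_command --pt "0 0 0 0" --pt "0 0 0 0" --pt "0 0 0 0" --pt "0 0 0 0" --pt "0 0 0 0" --pt "0 0 0 0" --pt "0 0 0 0" --fingers 0.01 --newtons 20

```text
time: 11.6
tool_pos: [0.3891, -0.2694, 0.0235]
tcp_rot: [-1.572, 0.0, -0.002]
wrist_force: [-0.6, 0.4, 5.8]
width: 0.282
```

Call:
arm_command --pt "0 0 0 0" --pt "0 0 0 0" --pt "0 0 0 0" --pt "0 0 0 0.1" --pt "0 0 0 0.17" --pt "0 0 0 0.17" --pt "0 0 0 0.17" --pt "0 0 0 0.17" --pt "0 0 0 0.17" --pt "0 0 0 0.17" --pt "0 0 0 0.17" --pt "0 0 0 0.17" --pt "0 0 0 0.11" --pt "0 0 0 0" --fingers 0.05

```text
time: 13.35
tool_pos: [0.3885, -0.2688, 0.0225]
tcp_rot: [-1.21, 1.209, -1.208]
wrist_force: [0.0, -0.3, 0.7]
width: 0.586
```

Call:
arm_command --pt "0 0 0 0" --pt "0 0 0 0" --pt "0 0 0 0" --pt "0 0 0 0" --pt "0 0 0 0" --pt "0 0 0 0" --pt "0 0 0 0" --fingers 0.01 --newtons 40

```text
time: 14.22
tool_pos: [0.3887, -0.269, 0.0228]
tcp_rot: [-1.209, 1.209, -1.21]
wrist_force: [-0.3, -1.2, 0.6]
width: 0.27
```

Call:
arm_command --pt "0 -0.01 0 0" --pt "0 -0.03 0 0" --pt "0 -0.04 0 0" --pt "0 -0.04 0 0" --pt "0 -0.02 0 0" --pt "0 0 0 0" --pt "0 0 0 0"

```text
time: 15.1
tool_pos: [0.3878, -0.2683, 0.1617]
tcp_rot: [-1.209, 1.211, -1.208]
wrist_force: [-0.9, -0.7, -0.8]
width: 0.274
```

Run:
```python
from p import *
plan([.6388,.0052,.162],-90)
s=snap("scene","pics/s5.png"); p=st()[1]; x,y,z=p; z-=.0225
u,v=proj(s,p).astype(int)
overlay(s,[(x,y,z+.0,.022),(x,y,z+.006,.022),(x,y,z+.055,.012)],max(u-45,0),max(v-50,0),90,90,7,"pics/o5.png")
```

```text
t 15.1 tcp [ 0.3878 -0.2683  0.1617] xyaw -90.0 ydir [-0.001  0.001 -1.   ] q6 0.91 w 23.4 F [-0.9 -0.7 -0.8]
 tool shift [-0.2736 -0.0003  0.2509] turn about y -0.0002 (alt 3.141 )
```

View pics/o5.png

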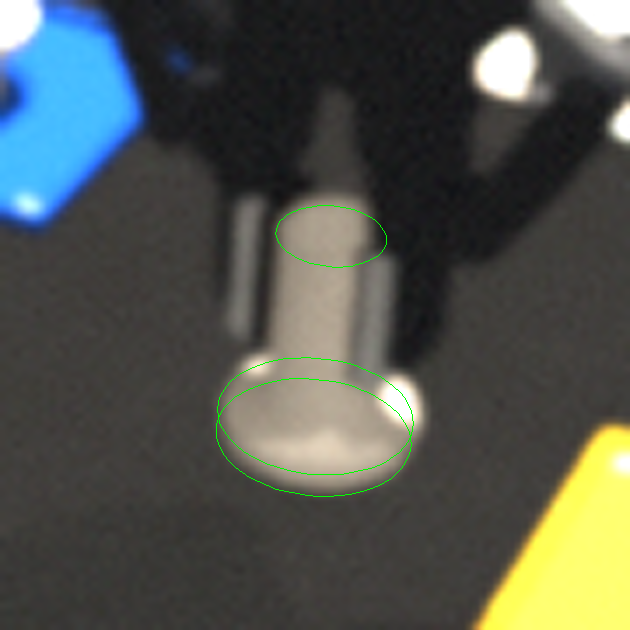

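Held upright and centred. Carrying it over the short ferrule.

Call:
arm_command --pt "-0.0228 0 0.0209 0" --pt "-0.0228 0 0.0209 0" --pt "-0.0228 0 0.0209 0" --pt "-0.0228 0 0.0209 0" --pt "-0.0228 0 0.0209 0" --pt "-0.0228 0 0.0209 0" --pt "-0.0228 0 0.0209 0" --pt "-0.0228 0 0.0209 0" --pt "-0.0228 0 0.0209 0" --pt "-0.0228 0 0.0209 0" --pt "-0.0228 0 0.0209 0" --pt "-0.0228 0 0.021 0" --pt "0 0 0 0" --pt "0 0 0 0" --pt "0 0 0 0"

```text
time: 17.02
tool_pos: [0.6385, 0.004, 0.1618]
tcp_rot: [-1.21, 1.211, -1.209]
wrist_force: [-0.3, -0.1, -0.2]
width: 0.273
```

Run:
```python
from p import *
plan([.6388,.0052,.056],-90)
```

```text
t 17.02 tcp [0.6385 0.004  0.1618] xyaw -90.0 ydir [-0.002 -0.    -1.   ] q6 1.54 w 23.3 F [-0.3 -0.1 -0.2]
 tool shift [-0.0012  0.1058  0.0005] turn about y -0.0009 (alt 3.141 )
```

Down to 8 mm above the joint, and look.

Call:
arm_command --pt "-0.0012 0.03 0.0003 0" --pt "0 0.03 0 0" --pt "0 0.025 0 0" --pt "0 0.012 0 0" --pt "0 0 0 0" --pt "0 0 0 0" --pt "0 0 0 0"

```text
time: 17.9
tool_pos: [0.641, 0.0058, 0.0673]
tcp_rot: [-1.207, 1.207, -1.211]
wrist_force: [-0.1, -0.0, -0.6]
width: 0.273
```

Run:
```python
from p import *
plan([.6388,.0052,.056],-90)
s=snap("scene","pics/s6.png"); crop(s,310,190,70,60,10,"pics/s6c.png")
```

```text
t 17.9 tcp [0.641  0.0058 0.0673] xyaw -90.0 ydir [ 0.003 -0.    -1.   ] q6 1.54 w 23.3 F [-0.1 -0.  -0.6]
 tool shift [ 0.0006  0.0113 -0.0022] turn about y -0.0002 (alt 3.141 )
```

View pics/s6c.png

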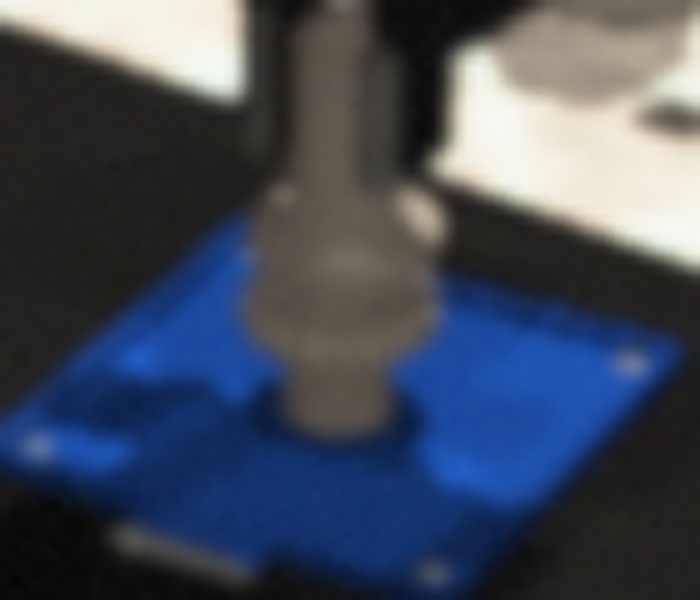

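Call:
arm_command --pt "0 0.003 0 0" --pt "0 0.002 0 0" --pt "0 0 0 0" --pt "0 0 0 0" --pt "0 0 0 0"

```text
time: 18.58
tool_pos: [0.6399, 0.0058, 0.0607]
tcp_rot: [-1.209, 1.209, -1.209]
wrist_force: [-0.8, -0.1, 0.2]
width: 0.278
```

Run:
```python
from p import *
plan([.6388,.0052,.0555],-90)
```

```text
t 18.57 tcp [0.6399 0.0058 0.0607] xyaw -90.0 ydir [ 0. -0. -1.] q6 1.54 w 23.7 F [-0.8 -0.1  0.2]
 tool shift [ 0.0006  0.0052 -0.0011] turn about y -0.0002 (alt 3.141 )
```

Call:
arm_command --pt "0.0004 0.0015 -0.0008 0" --pt "0 0.001 0 0" --pt "0 0.001 0 0" --pt "0 0.001 0 0" --pt "0 0 0 0" --pt "0 0 0 0"

```text
time: 19.32
tool_pos: [0.6391, 0.0055, 0.0562]
tcp_rot: [-1.209, 1.209, -1.209]
wrist_force: [0.6, 0.3, -0.9]
width: 0.277
```

Call:
arm_command --pt "0 0.0006 0 0" --pt "0 0.0006 0 0" --pt "0 0 0 0" --pt "0 0 0 0"

```text
time: 19.82
tool_pos: [0.6394, 0.0055, 0.0558]
tcp_rot: [-1.209, 1.209, -1.21]
wrist_force: [-1.9, 0.0, 5.0]
width: 0.28
```

Run:
```python
from p import *
plan([.6388,.0052,.0555],-90)
s=snap("scene","pics/s7.png"); crop(s,310,190,70,60,10,"pics/s7c.png")
```

```text
t 19.82 tcp [0.6394 0.0055 0.0558] xyaw -90.0 ydir [ 0.001 -0.    -1.   ] q6 1.54 w 23.9 F [-1.9  0.   5. ]
 tool shift [ 0.0003  0.0003 -0.0006] turn about y -0.0002 (alt 3.141 )
```

View pics/s7c.png

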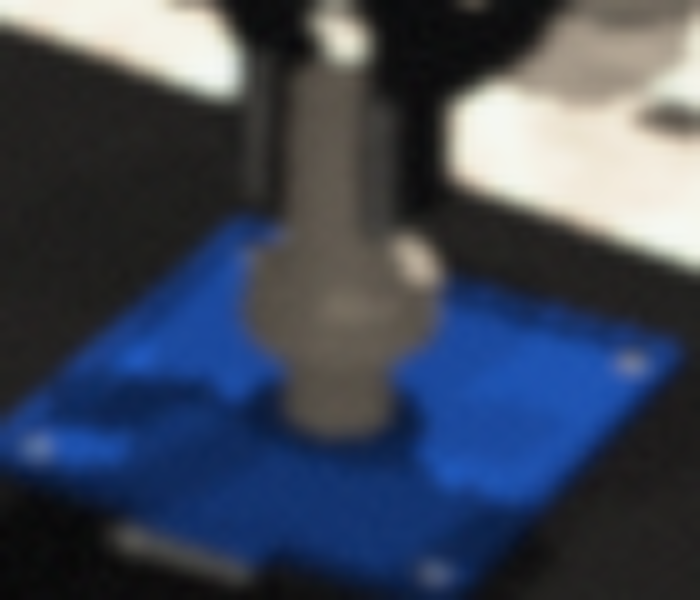

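Seated on contact at 5 N with the rims in line. Release and retreat upwards.

Call:
arm_command --pt "0 -0.0005 0 0" --pt "0 0 0 0" --pt "0 0 0 0" --pt "0 0 0 0" --pt "0 -0.01 0 0" --pt "0 -0.03 0 0" --pt "0 -0.04 0 0" --pt "0 -0.04 0 0" --pt "0 0 0 0" --fingers 0.05

```text
time: 21.0
tool_pos: [0.6425, 0.0054, 0.1816]
tcp_rot: [-1.202, 1.202, -1.214]
wrist_force: [0.3, -0.1, -0.5]
width: 0.582
```

Run:
```python
from p import *
plan([.6418,.1785,.176],-74.1)
s=snap("scene","pics/s8.png"); crop(s,310,170,70,70,9,"pics/s8c.png")
```

```text
t 21.0 tcp [0.6425 0.0054 0.1816] xyaw -90.0 ydir [ 0.01 -0.   -1.  ] q6 1.54 w 49.7 F [ 0.3 -0.1 -0.5]
 tool shift [-0.1731  0.0055 -0.0008] turn about y -0.2777 (alt 2.864 )
```

View pics/s8c.png

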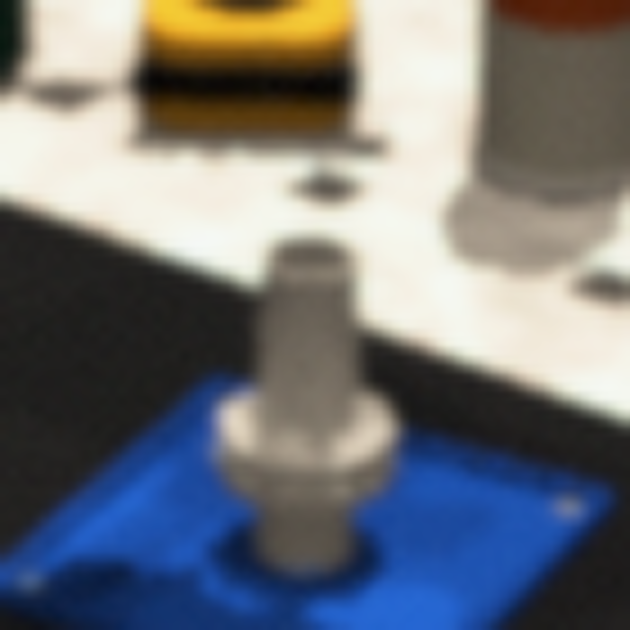

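Stack stands straight with rims in line. Now the elbow.

Call:
arm_command --pt "-0.025 0 0 0" --pt "-0.03 0 0 0" --pt "-0.03 0 0 0" --pt "-0.03 0 0 0" --pt "-0.03 0 0 0" --pt "-0.0285 0 0 0" --pt "0 0 0 -0.139" --pt "0 0 0 -0.139" --pt "0 0 0 0" --pt "0 0 0 0" --fingers 0.06

```text
time: 22.3
tool_pos: [0.6385, 0.1787, 0.1745]
tcp_rot: [-1.328, 1.005, -1.003]
wrist_force: [-0.2, -0.8, 0.3]
width: 0.705
```

Run:
```python
from p import *
plan([.6418,.1785,.004],-74.1)
c=load("pics/top0.png")
# model overlay
im=c["color"].copy()
h=np.array([np.cos(np.radians(-74.1)),np.sin(np.radians(-74.1))]); C=np.array([.6418,.1785])+.045*h
k=8;u0,v0=220,155
big=cv2.resize(im[v0:v0+60,u0:u0+70,::-1],None,fx=k,fy=k,interpolation=cv2.INTER_CUBIC)
a0=np.radians(-74.1)+np.pi
for r in(.028,.045,.062):
    P=np.array([proj(c,[*(C+r*np.array([np.cos(a),np.sin(a)])),.017]) for a in np.linspace(a0-np.pi/4,a0+np.pi/4,30)])
    cv2.polylines(big,[((P-[u0,v0]+.5)*k).astype(int)],False,(0,200,0),1)
cv2.imwrite("pics/oe.png",big)
```

```text
t 22.3 tcp [0.6385 0.1787 0.1745] xyaw -74.2 ydir [-0.002 -0.    -1.   ] q6 1.53 w 60.2 F [-0.2 -0.8  0.3]
 tool shift [0.0011 0.1705 0.0034] turn about y -0.0021 (alt 3.14 )
```

View pics/oe.png

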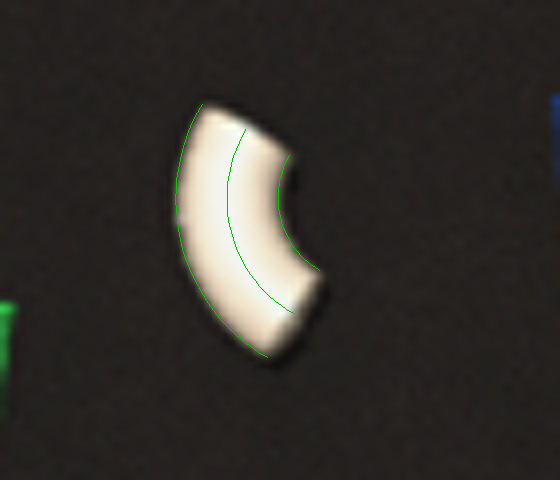

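The elbow model fits the picture. Gripping mid-bend.

Call:
arm_command --pt "0.001 0.03 0.0034 0" --pt "0 0.04 0 0" --pt "0 0.04 0 0" --pt "0 0.03 0 0" --pt "0 0.018 0 0" --pt "0 0.009 0 0" --pt "0 0.004 0 0" --pt "0 0 0 0" --pt "0 0 0 0"

```text
time: 23.42
tool_pos: [0.6436, 0.1792, 0.0058]
tcp_rot: [-1.326, 1.001, -1.003]
wrist_force: [0.2, -0.1, 1.0]
width: 0.703
```

Call:
arm_command --pt "0 0 0 0" --pt "0 0 0 0" --pt "0 0 0 0" --pt "0 0 0 0" --pt "0 0 0 0" --pt "0 0 0 0" --fingers 0.02 --newtons 40

```text
time: 24.18
tool_pos: [0.6431, 0.1792, 0.0055]
tcp_rot: [-1.327, 1.002, -1.002]
wrist_force: [-1.3, 0.1, 6.5]
width: 0.393
```

Call:
arm_command --pt "0 -0.01 0 0" --pt "0 -0.03 0 0" --pt "0 -0.04 0 0" --pt "0 -0.04 0 0" --pt "0 -0.04 0 0" --pt "0 0 0 0" --pt "0 0 0 0"

```text
time: 25.05
tool_pos: [0.642, 0.1787, 0.1637]
tcp_rot: [-1.329, 1.003, -1.002]
wrist_force: [-1.8, 0.6, -1.2]
width: 0.394
```

Run:
```python
from p import *
plan([.5433,-.3195,.165],-74.1)
s=snap("scene","pics/s9.png"); crop(s,250,90,80,80,8,"pics/s9c.png")
```

```text
t 25.05 tcp [0.642  0.1787 0.1637] xyaw -74.1 ydir [-0.001 -0.    -1.   ] q6 1.53 w 33.7 F [-1.8  0.6 -1.2]
 tool shift [ 0.4521 -0.001  -0.2315] turn about y 0.0003 (alt -3.141 )
```

View pics/s9c.png

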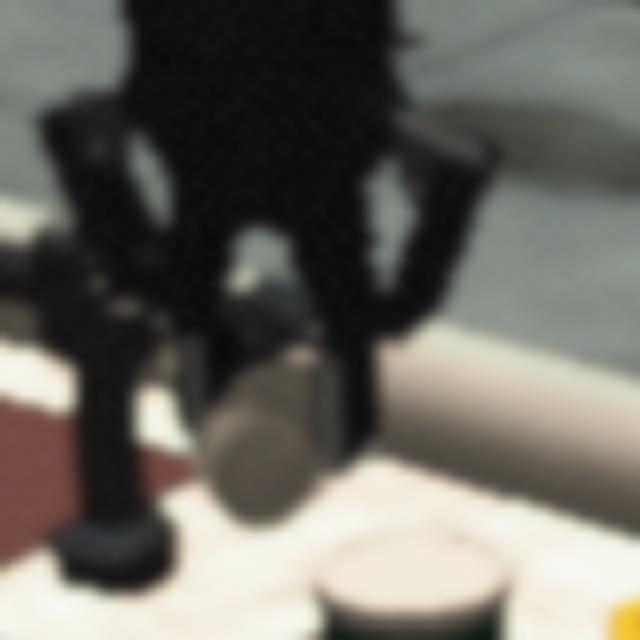

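Call:
arm_command --pt "0.0052 -0.02 -0.0022 0" --pt "0.0375 0 -0.0193 0" --pt "0.0375 0 -0.0193 0" --pt "0.0375 0 -0.0193 0" --pt "0.0375 0 -0.0193 0" --pt "0.0375 0 -0.0193 0" --pt "0.0375 0 -0.0193 0" --pt "0.0375 0 -0.0193 0" --pt "0.0375 0 -0.0193 0" --pt "0.0375 0 -0.0193 0" --pt "0.0375 0 -0.0193 0" --pt "0.0375 0 -0.0193 0" --pt "0.0325 0 -0.017 0" --pt "0 0 0 0" --pt "0 0 0 0"

```text
time: 26.98
tool_pos: [0.5431, -0.3174, 0.1844]
tcp_rot: [-1.327, 1.003, -1.002]
wrist_force: [0.3, 0.8, -0.4]
width: 0.394
```

Run:
```python
from p import *
plan([.5427,-.3176,.0085],-74.1)
```

```text
t 26.98 tcp [ 0.5431 -0.3174  0.1844] xyaw -74.1 ydir [-0.     0.001 -1.   ] q6 0.72 w 33.6 F [ 0.3  0.8 -0.4]
 tool shift [ 0.0003  0.1759 -0.0004] turn about y -0.0005 (alt 3.141 )
```

Call:
arm_command --pt "0 0.04 0 0" --pt "0 0.04 0 0" --pt "0 0.04 0 0" --pt "0 0.03 0 0" --pt "0 0.015 0 0" --pt "0 0.005 0 0" --pt "0 0 0 0" --pt "0 0.003 0 0" --pt "0 0.002 0 0" --pt "0 0 0 0"

```text
time: 28.22
tool_pos: [0.5435, -0.3176, 0.0097]
tcp_rot: [-1.328, 1.002, -1.002]
wrist_force: [0.1, -0.4, -0.7]
width: 0.394
```

Run:
```python
from p import *
plan([.5427,-.3176,.0085],-74.1)
```

```text
t 28.23 tcp [ 0.5435 -0.3176  0.0097] xyaw -74.1 ydir [ 0. -0. -1.] q6 0.72 w 33.6 F [ 0.1 -0.4 -0.7]
 tool shift [-0.0002  0.0012 -0.0008] turn about y 0.0002 (alt -3.141 )
```

Call:
arm_command --pt "0 0.0007 0 0" --pt "0 0.0004 0 0" --pt "0 0 0 0"

```text
time: 28.6
tool_pos: [0.5436, -0.3176, 0.0086]
tcp_rot: [-1.328, 1.002, -1.002]
wrist_force: [-0.7, -0.4, 1.1]
width: 0.393
```

Call:
arm_command --pt "0 0 0 0" --pt "0 0 0 0" --pt "0 0 0 0" --pt "0 0 0 0" --pt "0 -0.02 0 0" --pt "0 -0.04 0 0" --pt "0 -0.04 0 0" --pt "0 -0.04 0 0" --pt "0 0 0 0" --fingers 0.06

```text
time: 29.72
tool_pos: [0.5467, -0.3196, 0.1552]
tcp_rot: [-1.327, 0.993, -1.011]
wrist_force: [0.8, -0.0, -0.2]
width: 0.706
```

Run:
```python
from p import *
plan([.476,.087,.18],0)
s=snap("scene","pics/s10.png"); crop(s,400,250,110,100,6,"pics/s10c.png")
```

```text
t 29.73 tcp [ 0.5467 -0.3196  0.1552] xyaw -74.1 ydir [ 0.009 -0.006 -1.   ] q6 0.72 w 60.3 F [ 0.8 -0.  -0.2]
 tool shift [-0.4102 -0.0278  0.0437] turn about y -1.293 (alt 1.849 )
```

View pics/s10c.png

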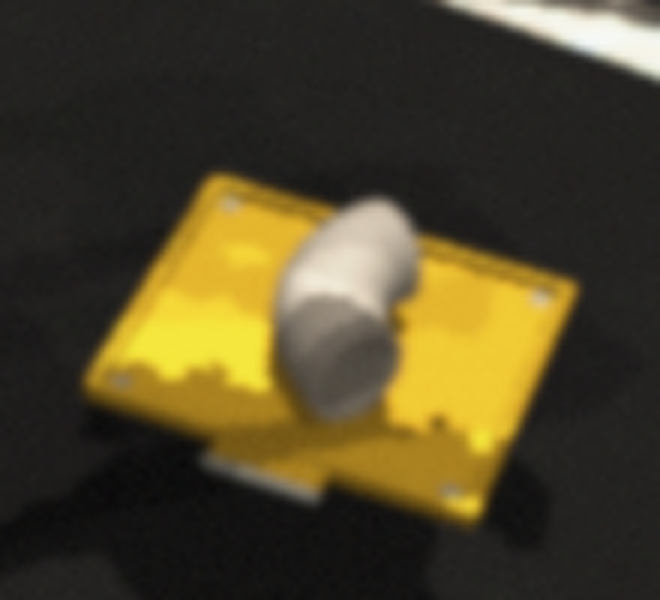

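The elbow lies flat in the middle of the yellow tray. Now the clamp.

Call:
arm_command --pt "0 -0.03 0 0" --pt "-0.037 0 0.0042 0" --pt "-0.037 0 0.0042 0" --pt "-0.037 0 0.0042 0" --pt "-0.037 0 0.0042 0" --pt "-0.037 0 0.0042 0" --pt "-0.037 0 0.0042 0" --pt "-0.037 0 0.0042 0" --pt "-0.037 0 0.0042 0" --pt "-0.037 0 0.0042 0" --pt "-0.037 0 0.0042 0" --pt "-0.0375 0 0.0042 0" --pt "0 0 0 0" --fingers 0.072

```text
time: 31.4
tool_pos: [0.4747, 0.0888, 0.1774]
tcp_rot: [-1.33, 1.001, -0.998]
wrist_force: [0.2, -1.3, -0.4]
width: 0.845
```

Call:
arm_command --pt "0 0 0 -0.1617" --pt "0 0 0 -0.1617" --pt "0 0 0 -0.1617" --pt "0 0 0 -0.1617" --pt "0 0 0 -0.1617" --pt "0 0 0 -0.1617" --pt "0 0 0 -0.1617" --pt "0 0 0 -0.1617" --pt "0 0 0 0" --pt "0 0 0 0"

```text
time: 32.65
tool_pos: [0.4759, 0.0865, 0.178]
tcp_rot: [-1.571, 0.003, -0.001]
wrist_force: [-0.3, -0.6, 0.3]
width: 0.84
```

Run:
```python
from p import *
plan([.476,.087,.001],0)
s=snap("scene","pics/s11.png"); crop(s,230,130,110,140,4,"pics/s11c.png")
im=load("pics/top0.png")["color"][225:270,260:310,::-1]; cv2.imwrite("pics/cl.png",cv2.resize(im,None,fx=12,fy=12,interpolation=cv2.INTER_CUBIC))
```

```text
t 32.65 tcp [0.4759 0.0865 0.178 ] xyaw -0.1 ydir [-0.001 -0.    -1.   ] q6 0.13 w 71.8 F [-0.3 -0.6  0.3]
 tool shift [0.0003 0.177  0.0006] turn about y -0.0026 (alt 3.139 )
```

View pics/s11c.png

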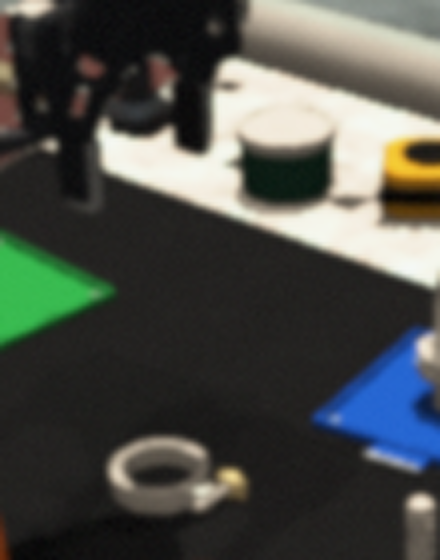

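View pics/cl.png

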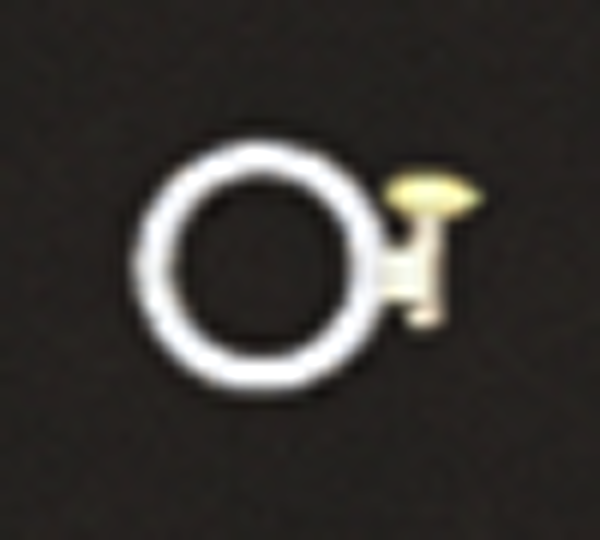

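Call:
arm_command --pt "0.0003 0.03 0.0006 0" --pt "0 0.04 0 0" --pt "0 0.04 0 0" --pt "0 0.035 0 0" --pt "0 0.018 0 0" --pt "0 0.009 0 0" --pt "0 0.004 0 0" --pt "0 0.001 0 0" --pt "0 0 0 0" --pt "0 0 0 0"

```text
time: 33.95
tool_pos: [0.477, 0.0877, 0.0021]
tcp_rot: [-1.571, -0.002, -0.001]
wrist_force: [0.9, 0.3, 0.5]
width: 0.843
```

Call:
arm_command --pt "0 0 0 0" --pt "0 0 0 0" --pt "0 0 0 0" --pt "0 0 0 0" --pt "0 0 0 0" --pt "0 0 0 0" --fingers 0.045 --newtons 40

```text
time: 34.7
tool_pos: [0.4766, 0.0877, 0.0022]
tcp_rot: [-1.571, -0.001, 0.0]
wrist_force: [-2.2, -0.3, 6.1]
width: 0.608
```

Call:
arm_command --pt "0 -0.01 0 0" --pt "0 -0.02 0 0" --pt "0 -0.03 0 0" --pt "0 -0.03 0 0" --pt "0 -0.03 0 0" --pt "0 0 0 0" --pt "0 0 0 0"

```text
time: 35.58
tool_pos: [0.4758, 0.0875, 0.1208]
tcp_rot: [-1.571, 0.0, 0.001]
wrist_force: [-0.5, -0.6, -1.6]
width: 0.606
```

Run:
```python
from p import *
plan([.562,.319,.12],0)
s=snap("scene","pics/s12.png"); crop(s,230,130,110,140,4,"pics/s12c.png")
```

```text
t 35.58 tcp [0.4758 0.0875 0.1208] xyaw 0.0 ydir [-0.001 -0.    -1.   ] q6 0.13 w 51.8 F [-0.5 -0.6 -1.6]
 tool shift [0.0863 0.0007 0.2314] turn about y 0.0006 (alt -3.141 )
```

View pics/s12c.png

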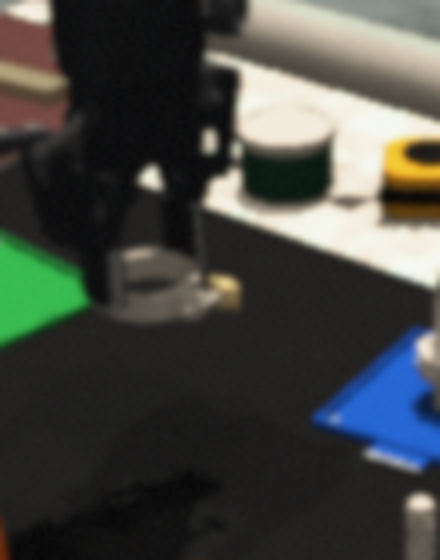

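Call:
arm_command --pt "0.0108 0 0.0289 0" --pt "0.0108 0 0.0289 0" --pt "0.0108 0 0.0289 0" --pt "0.0108 0 0.0289 0" --pt "0.0108 0 0.0289 0" --pt "0.0108 0 0.0289 0" --pt "0.0108 0 0.0289 0" --pt "0.0108 0 0.0292 0" --pt "0 0 0 0" --pt "0 0 0 0"

```text
time: 36.88
tool_pos: [0.5614, 0.3184, 0.1195]
tcp_rot: [-1.573, 0.002, 0.003]
wrist_force: [-0.1, 0.1, -0.5]
width: 0.609
```

Run:
```python
from p import *
plan([.562,.3192,.005],0)
```

```text
t 36.88 tcp [0.5614 0.3184 0.1195] xyaw 0.1 ydir [-0.003 -0.002 -1.   ] q6 0.48 w 52.0 F [-0.1  0.1 -0.5]
 tool shift [0.0009 0.1145 0.001 ] turn about y 0.001 (alt -3.141 )
```

Call:
arm_command --pt "0.0005 0.03 0.0005 0" --pt "0 0.035 0 0" --pt "0 0.028 0 0" --pt "0 0.013 0 0" --pt "0 0.005 0 0" --pt "0 0.002 0 0" --pt "0 0 0 0" --pt "0 0 0 0"

```text
time: 37.88
tool_pos: [0.5639, 0.3201, 0.0095]
tcp_rot: [-1.57, -0.002, -0.001]
wrist_force: [1.1, 0.1, 0.1]
width: 0.604
```

Run:
```python
from p import *
plan([.562,.3192,.005],0)
```

```text
t 37.88 tcp [0.5639 0.3201 0.0095] xyaw 0.0 ydir [ 0.002  0.001 -1.   ] q6 0.48 w 51.6 F [1.1 0.1 0.1]
 tool shift [-0.0019  0.0045 -0.0009] turn about y 0.0007 (alt -3.141 )
```

Call:
arm_command --pt "-0.001 0.002 -0.0005 0" --pt "0 0.001 0 0" --pt "0 0.0007 0 0" --pt "0 0 0 0" --pt "0 0 0 0"

```text
time: 38.5
tool_pos: [0.5621, 0.3192, 0.0053]
tcp_rot: [-1.571, -0.0, 0.001]
wrist_force: [-3.3, -1.3, 5.6]
width: 0.605
```

Call:
arm_command --pt "0 0 0 0" --pt "0 0 0 0" --pt "0 0 0 0" --pt "0 0 0 0" --pt "0 -0.02 0 0" --pt "0 -0.04 0 0" --pt "0 -0.05 0 0" --pt "0 -0.05 0 0" --pt "0 -0.02 0 0" --pt "0 0 0 0" --fingers 0.072

```text
time: 39.75
tool_pos: [0.5634, 0.3199, 0.1876]
tcp_rot: [-1.569, -0.004, -0.003]
wrist_force: [-0.1, 0.1, 0.1]
width: 0.846
```

Call:
arm_command --pt "-0.045 0 0 0" --pt "-0.045 0 0 0" --pt "-0.045 0 0 0" --pt "-0.03 0 0 0" --pt "0 0 0 0" --pt "0 0 0 0"

```text
time: 40.5
tool_pos: [0.3971, 0.3188, 0.1834]
tcp_rot: [-1.572, 0.0, 0.002]
wrist_force: [-0.8, -0.5, 0.4]
width: 0.843
```

Run:
```python
from p import *
from m import *
plan([.5,0,.1],0)
c=snap("top","pics/p13.png"); s=snap("scene","pics/s13.png")
a=c["color"][150:310,150:480,::-1]; cv2.imwrite("pics/p13c.png",cv2.resize(a,None,fx=2.4,fy=2.4,interpolation=cv2.INTER_CUBIC))
P=blob(c,313,184,w=16,h=18,th=110,satmax=90); print("stack",fitcircle(c,P,.036))
```

```text
t 40.5 tcp [0.3971 0.3188 0.1834] xyaw 0.0 ydir [-0.001 -0.001 -1.   ] q6 0.63 w 72.0 F [-0.8 -0.5  0.4]
 tool shift [ 0.1027  0.0836 -0.3187] turn about y 0.0009 (alt -3.141 )
stack (array([0.63962406, 0.00533661]), np.float64(0.023258970713793563))
```

View pics/p13c.png

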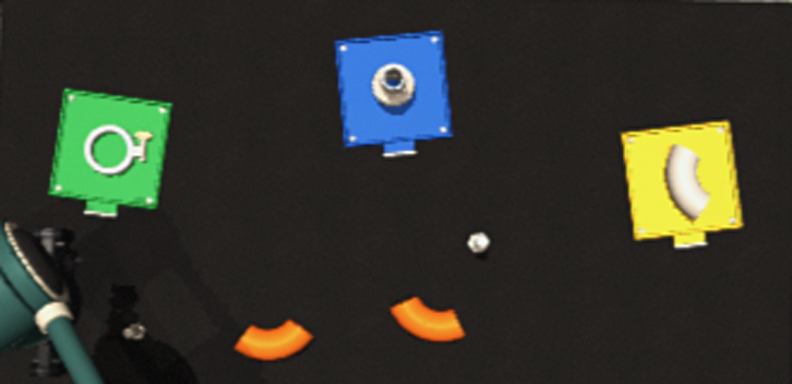

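View pics/s13.png

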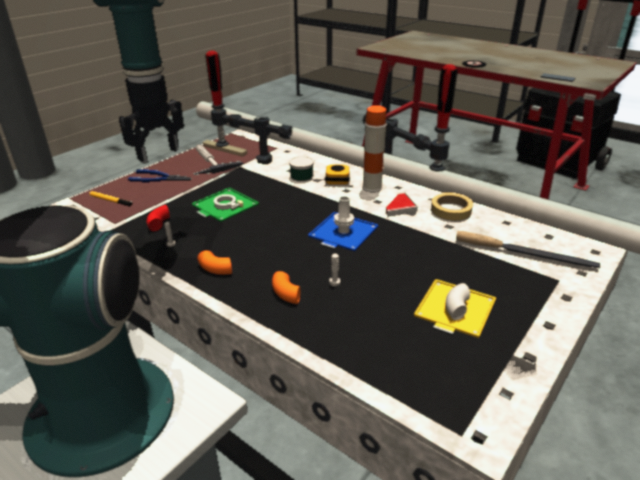

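The pictures show the clamp flat in the green tray, top crop (110,150). The stack is upright in blue (393,83), the elbow is in yellow (687,181), and both bolts are standing at scene (167,232) and (335,270). The arm touches nothing.

Run:
```python
from h import *
print(job.finish_job())
```

```text
the job is handed in; nothing more can be done
None
```

The job is done in the order asked and handed in at about 41 s. No final check failed; there is no verdict yet.

- **Blue tray:** The short ferrule stands tube end down in the middle, with the tall ferrule upright on it, flange to flange. The last top picture put the stack's rim centre at (0.6396, 0.0053). The tray centre measures about (0.638, 0.005), so it is roughly 2 mm off. The rims looked in line to about 1 mm in the scene picture.
- **Yellow tray:** The elbow lies flat in the middle. I set its mid-bend about 2 mm off centre on purpose, so that its outline sits centrally.
- **Green tray:** The tube clamp lies flat, with its ring centre within about 1 mm of the tray middle by the arm's reading at release. I did not measure it again in the picture.
- **Left alone:** Both bolts still stand where they were, and the orange and red elbows were not touched.

- **Grip readings:** The gripper read 1–3 mm narrower than the stated sizes (42.9 mm on the 46 mm flange, for example). Pictures during the carries showed all four parts held firmly, so I took this as an offset in the reading.
- **Contact force:** The highest wrist force I read was about 6.5 N.

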